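# Bring the vented culture bottle round and stand it on the tray

## Robot

A 6-joint arm with a two-finger parallel gripper is mounted at the origin on the work surface. World frame = base frame: x ahead of the robot, y to its left, z up, the work surface at z = 0. Lengths are in m, angles in rad, forces in N, time in s.
With the tool pointing down it reaches from about 0.325 to 0.75 m from the base axis. Payload 7.6 kg.
Tool frame: the origin (TCP) lies at the very end of the fingers, on their centre line; the grasp point (between the pads) lies 19 mm behind it; y points along the fingers, x is the direction in which the jaws open and shut, and the axes are right-handed (so a half turn about y gives the same grasp; the last joint's range is limited). The gripper opens to 85 mm and grips with 20 to 120 N. Pads are 22 mm wide; open, the fingers measure 114 mm over their backs; the gripper's body (76 mm by 85 mm) begins 54 mm behind the grasp point. The pads swing forward as they close: fully open they stand 13 mm farther back than shut.
Start: joints at [1.16, 0.052, 1.401, -0, 1.689, -0.07], TCP at [0.175, 0.495, 0.231] pointing down, gripper open.
Joint ranges: [-2.9, 2.9], [-0.91, 2.17], [0.12, 2.37], [-1.06, 4.2], [0.26, 2.73], [-2.93, 2.93]. Speed limits (rad/s): [2.57, 2.57, 3.01, 3.14, 3.14, 3.14].

## Interface

Orientations are given as a unit quaternion [x, y, z, w].
In Python, from bench import bot gives the robot as it stands. The module is installed in compiled form; this text tells all that it offers.
- The arm moves only by the tool drive_tool, never from a script. Its argument "moves" is text: rows parted by semicolons, each of 7 numbers parted by spaces: the shift along the world's x, y, z in mm, then the turn, a rotation vector about the world's x, y, z in degrees, then the closure, from 0 (fully open) to 1 (shut). In form: x y z wx wy wz hand; .... A call has 1 to 5 rows; each row shifts and turns the commanded pose from where the row before left it; what a row does not reach is not made up. A row lasts 1/12 s, in which the tool goes at most 41.7 mm and 7.16 degrees, less where a joint would pass 70% of its speed; a pose out of reach is approached as far as the arm can. A call is refused whole if a number of a shift passes 41.7 or a number of a turn 7.16, either way. A call with a gripper value outside its range is refused whole. The fingers move at their own pace and stop on an object; "newtons" is the grip in N (left out, the last holds). Time passes only in rows, so rows that do not move let the fingers close. It gives the time, the measured TCP pose, the force and the opening at its end, in the units of the state.
- bot.observe(): the state, without advancing time (a new reading comes with each control period).
- bot.grab_frame(name): name is "side" or "top"; returns a dict with "img" (420x560x3 uint8, red, green, blue), "K" (3x3 intrinsics, pixels), "R" (3x3) and "t" (3): a world point X has camera coordinates R X + t. Camera axes: x right, y down, z forward; pixel columns grow to the right and rows downward; lengths in m; the calibration is good to about 2 mm. A picture is of the moment at which its call begins. There is no depth.
- bot.hand_in(): hands the job in, once; it reports no verdict.
Trained networks look in the newest picture that a camera, given by its name, has taken for a name from the list of things; names that differ only in an ending like _2 or _b are one class to them, and where a whole thing is asked for, a point or a joint stands for the part that bears it (a point fixed in the world has none). Each returns a list of dicts, best first, with "p" (0 to 1); they miss things now and then, are a little off and sometimes report something else, mostly with a low value. They report only what shows in the picture. A call takes as long as a camera call. They do not tell look-alikes from the thing itself.
- bot.recognise(camera, query): "location" ([x, y, z] in m, in world coordinates, good to about 4 mm: the middle of the surface that is visible of it).
The state is a dict: "clock": time; "joints": joint angles; "joint_vel": joint speeds; "effort": joint torques, N m; "eef_pos": TCP position; "ee_rot": TCP orientation; "force": force on the tool from outside, world axes, zero at the start; "moment": the same for the moment, N m; "finger_gap": finger opening in m.
Only numpy, scipy, OpenCV 4.12 (cv2) and the standard library are available. Lean on these libraries where they do the work, as an engineer would, in place of code of your own. Each camera call takes 0.05 s, during which the arm holds its last target.

## Task

Push the bottle carousel round, by its rim handles and not by the bottles, until the bottle with the raised vent on its cap leans out right over the steel pointer of the base, and let it come to rest there. Then draw that bottle out of its slanted cup and set it down upright on the flat of the blue lid, without dropping it, and let go. Do not push the other four bottles about: they stay in their cups, and the funnel and spray bottle stay where they are.

Things in the scene. Friction and masses are not known exactly. Their poses are not given: they have to be found in the camera images.
- carousel: Aluminium turntable; turns endlessly either way. A bearing drag of about 1 N at the handles stops it within a few degrees and holds it. Disc of 165 mm radius, 10 mm thick; origin on the axis at the disc's underside, 31 mm above the bench, z up. Cup k (0 to 4) lies in direction (180 + 72 k) degrees from its x axis, counter-clockwise from above; cup 0 (-x) holds the vented bottle.
- cup0 (a point): Floor centre of cup 0, 75 mm from the carousel's axis, 68 mm above the bench. The five cups lean outward 30 degrees from vertical; each is 63 mm wide inside, 71 mm outside, 45 mm deep along its slant. Plain caps reach about 156 mm out from the axis and 186 mm above the bench; the vent 160 mm out and 199 mm up.
- handle_centre (a point): Point on the carousel's axis at the height of its rim handles, 36 mm above the bench. Five equal handles stick out level from the rim, each midway between two cups, in directions (216 + 72 k) degrees from the carousel's x axis: steel bars 12 mm in diameter, bare from 165 to 205 mm from the axis, with a 20 mm black ball at the end centred 215 mm from the axis.
- carousel_base: Fixed round steel foot under the carousel, 125 mm radius. Origin on the carousel's axis at bench level, z up. A flat steel pointer, 16 mm wide and 5 mm thick, lies on the bench along its -x axis: this is the front, roughly towards the robot.
- pointer_tip (a point): Tip of the steel pointer, 256 mm from the carousel's axis, 5 mm above the bench, showing beyond the rim handles.
- vent_bottle: White plastic bottle, the only one with a raised vent on its cap (22 mm stem, 28 mm pale-topped filter head), 142 mm tall overall. Body 58 mm diameter up to 82 mm; black ribbed screw cap 44 mm diameter from 96 to 122 mm above the foot; 0.15 to 0.31 kg. Origin: centre of its foot; z along the bottle to the cap. Loose; stands 45 mm deep, 2 to 3 mm play, in cup 0.
- vent_bottle_cap (a point): Centre of the vented bottle's cap, on its axis 109 mm above its foot: the place to grip, across 44 mm. With the bottle in its cup it is 130 mm from the carousel's axis and 162 mm above the bench.
- lid_tray: Blue plastic tub lid lying on the bench as a tray, fixed, 280 mm (its x) by 200 mm (its y). Origin at its centre at bench level, z up. Flat panel 252 by 172 mm, 14 mm above the bench, inside a raised border 14 mm wide that is 18 mm high. The half with negative x (nearer the robot) is clear; the funnel and spray bottle stand on the other half.
- funnel: Bystander: pale plastic funnel, loose, standing mouth down on the lid, 60 to 90 mm from the lid's centre along its +x; 86 mm diameter at the foot, 115 mm tall. Origin at its foot.
- spray_bottle: Bystander: small spray bottle, loose, 52 mm diameter, 141 mm tall, beside the funnel on the same half of the lid. Origin at its foot.
- plain_bottle1: White plastic bottle, flat-capped, 122 mm tall, otherwise like the vented one; a bystander. Body 58 mm diameter up to 82 mm; black ribbed screw cap 44 mm diameter from 96 to 122 mm above the foot; 0.15 to 0.31 kg. Origin: centre of its foot; z along the bottle to the cap. Loose; stands 45 mm deep, 2 to 3 mm play, in cup 1.
- plain_bottle2: White plastic bottle, flat-capped, 122 mm tall, otherwise like the vented one; a bystander. Body 58 mm diameter up to 82 mm; black ribbed screw cap 44 mm diameter from 96 to 122 mm above the foot; 0.15 to 0.31 kg. Origin: centre of its foot; z along the bottle to the cap. Loose; stands 45 mm deep, 2 to 3 mm play, in cup 2.
- plain_bottle3: White plastic bottle, flat-capped, 122 mm tall, otherwise like the vented one; a bystander. Body 58 mm diameter up to 82 mm; black ribbed screw cap 44 mm diameter from 96 to 122 mm above the foot; 0.15 to 0.31 kg. Origin: centre of its foot; z along the bottle to the cap. Loose; stands 45 mm deep, 2 to 3 mm play, in cup 3.
- plain_bottle4: White plastic bottle, flat-capped, 122 mm tall, otherwise like the vented one; a bystander. Body 58 mm diameter up to 82 mm; black ribbed screw cap 44 mm diameter from 96 to 122 mm above the foot; 0.15 to 0.31 kg. Origin: centre of its foot; z along the bottle to the cap. Loose; stands 45 mm deep, 2 to 3 mm play, in cup 4.
There are look-alikes about, which are no part of the job. What is shaped like the vent_bottle but green is not meant.

How it is judged:
On the way, in this order (a step that is already met when the one before it is completed fails the run):
1. the vented bottle, still in its cup, faces front: its cap within 16 mm to either side of the pointer's line, the carousel at rest (y of vent_bottle_cap in the frame of carousel_base between -0.016 and 0.016 m and x of vent_bottle_cap in the frame of carousel_base below -0.08 m and distance between vent_bottle and carousel below 0.095 m and angular speed of carousel below 0.05 rad/s), for 0.3 s.
2. the vented bottle is drawn out of its cup (distance between vent_bottle and carousel above 0.15 m), for 0.1 s.
3. it is set down upright on the lid while still held by the fingers (x of vent_bottle in the frame of lid_tray between -0.1 and 0.1 m and y of vent_bottle in the frame of lid_tray between -0.062 and 0.062 m and height (world z) of vent_bottle below 0.022 m and angle between vent_bottle's own z axis and vertical below 0.12 rad and contact force between the fingers and vent_bottle above 1 N), for 0.1 s.
At the end, for the whole second after the job is handed in: The vented bottle stands upright (within 3 degrees), at rest and released, wholly on the lid's flat panel; the four other bottles are still down in their cups, the funnel and the spray bottle have not moved by 20 mm, and the carousel is at rest (x of vent_bottle in the frame of lid_tray between -0.1 and 0.1 m and y of vent_bottle in the frame of lid_tray between -0.062 and 0.062 m and height (world z) of vent_bottle between 0.01 and 0.018 m and angle between vent_bottle's own z axis and vertical below 0.05 rad and linear speed of vent_bottle below 0.02 m/s and distance between each of plain_bottle1, plain_bottle2, plain_bottle3, plain_bottle4 and carousel below 0.095 m and distance of each of funnel, spray_bottle from where it was at the start of the episode below 0.02 m and angular speed of carousel below 0.05 rad/s); the robot touches nothing.
It fails at once if another bottle is pushed (over 4 N) or rises more than about 14 mm from its cup (contact force between any of the fingers, the arm and plain_bottle1 above 4 N or contact force between any of the fingers, the arm and plain_bottle2 above 4 N or contact force between any of the fingers, the arm and plain_bottle3 above 4 N or contact force between any of the fingers, the arm and plain_bottle4 above 4 N or not (distance between plain_bottle1 and carousel below 0.095 m) or not (distance between plain_bottle2 and carousel below 0.095 m) or not (distance between plain_bottle3 and carousel below 0.095 m) or not (distance between plain_bottle4 and carousel below 0.095 m)).
It fails at once if the vented bottle is pushed (over 4 N) in its cup before it has been brought round to the front (distance between vent_bottle and carousel below 0.095 m and contact force between any of the fingers, the arm and vent_bottle above 4 N and (y of vent_bottle_cap in the frame of carousel_base above 0.03 m or y of vent_bottle_cap in the frame of carousel_base below -0.03 m or x of vent_bottle_cap in the frame of carousel_base above -0.08 m)).
It fails at once if the funnel or the spray bottle is shifted by 20 mm or tipped (distance of any of funnel, spray_bottle from where it was at the start of the episode above 0.02 m or angle between any of funnel, spray_bottle's own z axis and vertical above 0.2 rad).
It also fails if it takes over 72 s, if anything falls off the work surface, if the arm or the gripper's body presses on something with over 40 N, if the wrist force passes 120 N, or if a joint passes its speed limit or range.

## Working session

There is one attempt and no reset: what is moved stays moved. The work goes in short steps, Python scripts to look and compute and a tool call to move; the robot and the scene stay as the last step left them, time stands still between calls to the robot, and variables do not carry over. Pictures are saved under pics/ and viewed, and the job is handed in when it is done.

Besides the shell and the picture viewer there is one more tool, called in YAML: its name, and indented under it one key for each argument. drive_tool: Moves the arm, as the interface text tells. Its arguments: {"type":"object","properties":{"moves":{"type":"string"},"newtons":{"type":"number"}},"required":["moves"]}

```bash
mkdir -p pics; cat > h.py <<'E'
from bench import bot
import numpy as np, cv2
def snap(cam,name):
    f=bot.grab_frame(cam); cv2.imwrite(f'pics/{name}.png',f['img'][:,:,::-1]); np.savez(f'pics/{name}.npz',**f); return f
def proj(f,X):
    c=f['R']@np.array(X)+f['t']; p=f['K']@c; return p[:2]/p[2]
def ray(f,u,v,z):
    d=f['R'].T@np.linalg.inv(f['K'])@np.array([u,v,1.]); o=-f['R'].T@f['t']
    return o+d*(z-o[2])/d[2]
E
python3 - <<'E'
from h import *
for c in ['top','side']:
    f=snap(c,c+'0'); print(c,-f['R'].T@f['t'])
    for q in ['vent_bottle','vent_bottle_cap','carousel','lid_tray','funnel','spray_bottle','pointer_tip','carousel_base']:
        try: print(q,[(np.round(d['location'],3).tolist(),round(d['p'],2)) for d in bot.recognise(c,q)[:4]])
        except Exception as e: print(q,e)
print(bot.observe())
E
```

```text
top [0.49766089 0.11915796 1.18490839]
vent_bottle [([0.256, 0.317, 0.049], 0.97), ([0.322, -0.186, 0.052], 0.91), ([0.723, 0.117, 0.154], 0.75), ([0.52, 0.567, 0.05], 0.55)]
vent_bottle_cap [([0.724, 0.117, 0.152], 0.96), ([0.258, 0.32, 0.05], 0.67), ([0.518, 0.568, 0.049], 0.58), ([0.322, -0.185, 0.052], 0.57)]
carousel [([0.649, 0.194, 0.04], 0.75)]
lid_tray [([0.611, -0.212, 0.013], 0.87)]
funnel [([0.695, -0.156, 0.055], 0.97)]
spray_bottle [([0.7, -0.237, 0.102], 0.68)]
pointer_tip [([0.434, 0.214, 0.008], 0.57)]
carousel_base []
side [ 0.06616434 -1.00510215  0.91989603]
vent_bottle [([0.514, 0.557, 0.041], 0.91), ([0.315, -0.201, 0.045], 0.77), ([0.719, 0.099, 0.15], 0.65), ([0.254, 0.304, 0.044], 0.65)]
vent_bottle_cap [([0.316, -0.205, 0.044], 0.92), ([0.253, 0.298, 0.044], 0.71), ([0.505, 0.554, 0.039], 0.6), ([0.722, 0.096, 0.147], 0.57)]
carousel [([0.618, 0.138, 0.041], 0.69)]
lid_tray [([0.597, -0.24, 0.012], 0.75), ([0.618, 0.139, 0.04], 0.18)]
funnel [([0.686, -0.181, 0.053], 0.86)]
spray_bottle [([0.697, -0.258, 0.091], 0.86), ([0.45, 0.215, 0.004], 0.5)]
pointer_tip [([0.453, 0.21, 0.002], 0.57)]
carousel_base [([0.699, -0.262, 0.09], 0.66), ([0.45, 0.214, 0.004], 0.47)]
{'clock': 0.9, 'joints': array([ 1.15973078e+00,  5.22063583e-02,  1.40067810e+00, -5.21444624e-06,
        1.68860237e+00, -7.02819739e-02]), 'joint_vel': array([-5.61486405e-04, -5.84024597e-05,  1.05028031e-03,  5.58884942e-04,
       -2.72028187e-04, -1.14307755e-04]), 'effort': array([ 1.61556851e-03, -3.81533647e+01, -3.60312581e+01,  3.95931420e-05,
        3.09658144e-04,  5.04190643e-05]), 'eef_pos': array([0.17544984, 0.49484335, 0.23133107]), 'ee_rot': array([-0.57752574, -0.40800774,  0.40794184,  0.57756139]), 'force': array([-0.2099355 ,  0.37915543, -0.05659311]), 'moment': array([-0.04059923, -0.00453502, -0.00881057]), 'finger_gap': 0.08526748982740007}
```

View pics/top0.png

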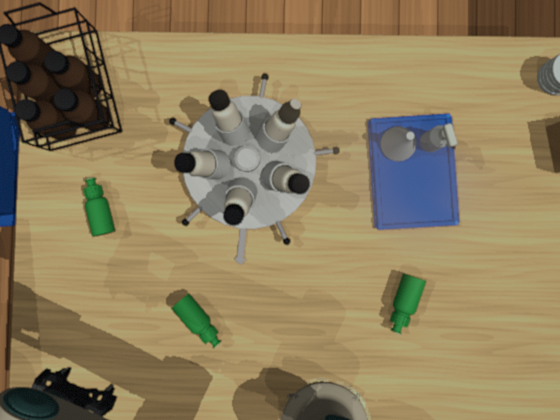

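View pics/side0.png

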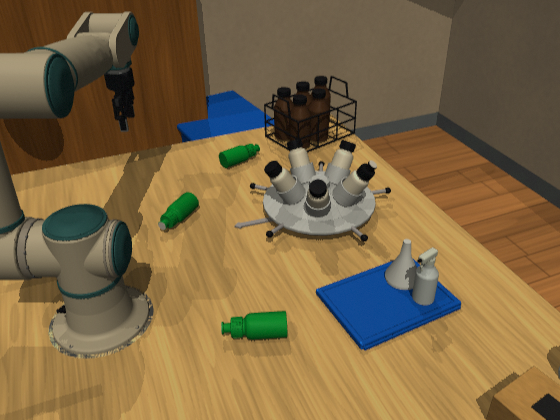

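```bash
python3 - <<'E'
import cv2,numpy as np
i=cv2.imread('pics/top0.png')
cv2.imwrite('pics/c1.png',cv2.resize(i[60:270,150:350],None,fx=3.8,fy=2.85*1,interpolation=cv2.INTER_CUBIC)) if 0 else cv2.imwrite('pics/c1.png',cv2.resize(i[65:265,160:360],(600,600),interpolation=cv2.INTER_CUBIC))
s=cv2.imread('pics/side0.png')
cv2.imwrite('pics/c2.png',cv2.resize(s[130:250,230:400],(800,565),interpolation=cv2.INTER_CUBIC))
cv2.imwrite('pics/c3.png',cv2.resize(i[100:240,355:475],(514,600),interpolation=cv2.INTER_CUBIC))
E
```

```text
(no output)
```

View pics/c1.png

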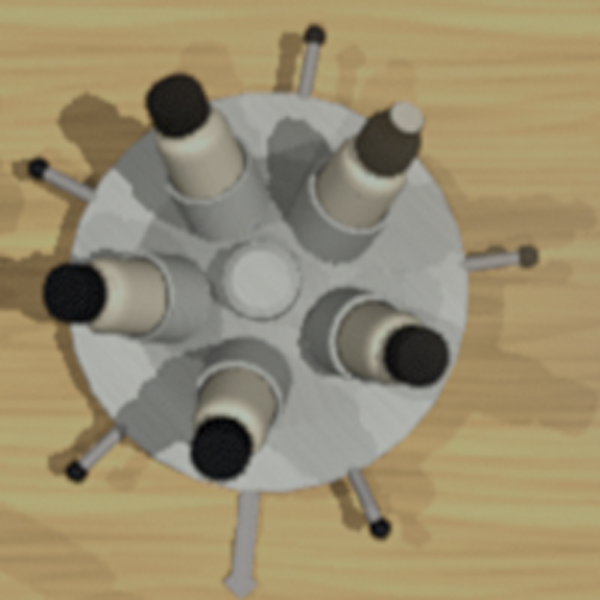

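View pics/c2.png

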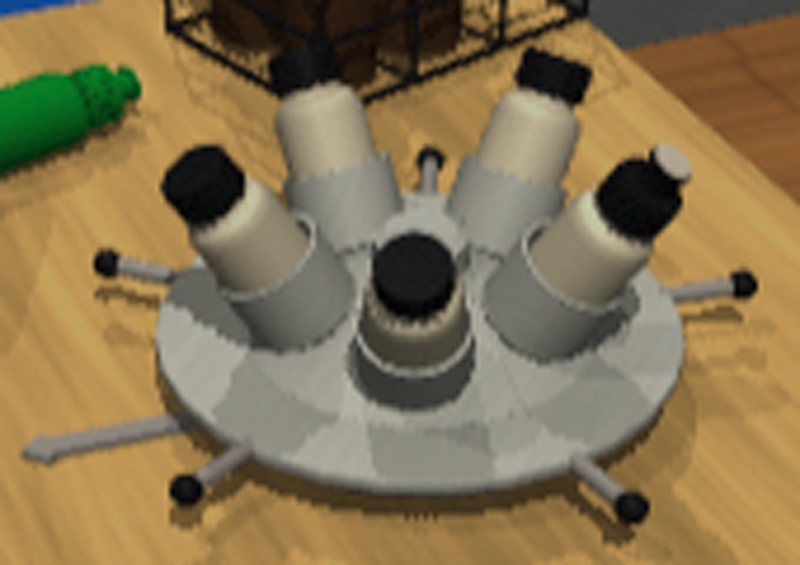

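View pics/c3.png

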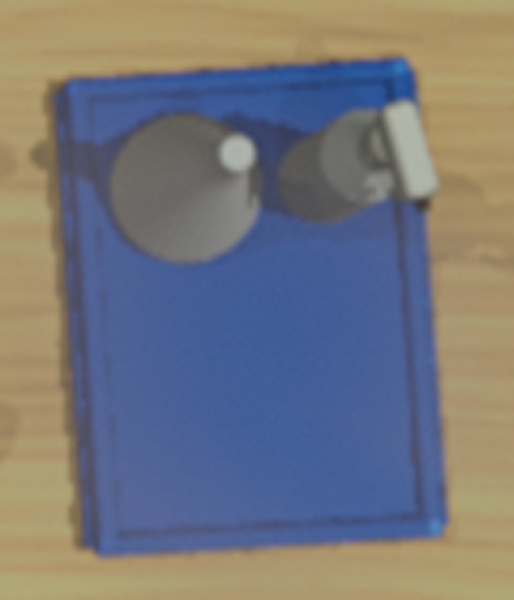

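```bash
cat >> h.py <<'E'
from scipy.optimize import least_squares
def fitcar(f,balls,c0=(0.66,0.19)):
    P=np.array([ray(f,u,v,0.036)[:2] for u,v in balls])
    c,r=cv2.minEnclosingCircle(P.astype(np.float32))
    s=least_squares(lambda p:np.hypot(*(P-p[:2]).T)-.215,[*c])
    a=np.degrees(np.arctan2(*(P-s.x).T[::-1]))
    return s.x,np.sort(a),s.fun
E
python3 - <<'E'
from h import *
f=np.load('pics/top0.npz')
b=np.array([(315,36),(38,168),(76,471),(380,528),(528,257)])/3+[160-.33,65-.33]
c,a,r=fitcar(f,b); print(c,a,np.diff(a),r)
fs=np.load('pics/side0.npz')
b=np.array([(107,264),(431,159),(743,284),(631,506),(186,489)])/4.706+[230-.4,130-.4]
c2,a2,r=fitcar(fs,b); print(c2,a2,np.diff(a2),r)
t=ray(f,240/3+160-.33,595/3+65-.33,.005); print('tip',t, np.degrees(np.arctan2(*(t[:2]-c)[::-1])),np.linalg.norm(t[:2]-c))
t=ray(fs,25/4.706+229.6,455/4.706+129.6,.005); print('tip',t, np.degrees(np.arctan2(*(t[:2]-c2)[::-1])),np.linalg.norm(t[:2]-c2))
v=ray(f,295,104,.199);print('vent',v,np.degrees(np.arctan2(*(v[:2]-c)[::-1])),np.linalg.norm(v[:2]-c))
k=514/120
L=np.array([[ray(f,u/k+354.6,w/k+99.6,.018)[:2]] for u,w in [(65,80),(412,60),(443,535),(97,553)]]).squeeze();print(L,L.mean(0),np.linalg.norm(np.diff(L,axis=0),axis=1))
print('base',np.degrees(np.arctan2(*(L[1]-L[2])[::-1])),np.degrees(np.arctan2(*(L[0]-L[3])[::-1])))
E
```

```text
[0.64654641 0.20353254] [-153.1245816   -81.44345707   -9.31898907   62.84551694  134.67705744] [71.68112453 72.124468   72.16450601 71.83154051] [-5.19050981e-05  7.93640953e-04  2.72882419e-04  2.66491737e-04
  7.97014802e-04]
[0.6501901  0.20820716] [-153.00078121  -81.20917311   -9.34784445   62.69083256  135.49879433] [71.7916081  71.86132867 72.03867701 72.80796177] [0.00072463 0.00135235 0.00115011 0.00083641 0.00153341]
tip [0.39449399 0.22184933 0.005     ] 175.84358900877427 0.25271708222637135
tip [0.39354958 0.21972811 0.005     ] 177.42963894074106 0.2568989851971551
vent [0.74992587 0.09605624 0.199     ] -46.11309120818891 0.14912568064490678
[[ 0.76336114 -0.09510056]
 [ 0.77840929 -0.29478808]
 [ 0.50380118 -0.31523373]
 [ 0.48881856 -0.11785274]] [ 0.63359754 -0.20574378] [0.20025372 0.27536818 0.19794882]
base 4.25803932359556 4.737449607762737
```

```bash
python3 - <<'E'
from h import *
from scipy.spatial.transform import Rotation as R
o=bot.observe(); M=R.from_quat(o['ee_rot']).as_matrix(); print(M.round(3))
x=M[:,0]; print('jaw yaw',np.degrees(np.arctan2(x[1],x[0])),'q1',np.degrees(o['joints'][[0,5]]))
E
```

```text
[[ 0.334  0.    -0.942]
 [ 0.942  0.     0.334]
 [ 0.    -1.    -0.   ]]
jaw yaw 70.474504443641 q1 [66.44767906 -4.02686048]
```

drive_tool:
  moves: "16 -31 2 0 0 -4.1 0.5; 16 -31 2 0 0 -4.1 0.5; 16 -31 2 0 0 -4.1 0.5; 16 -31 2 0 0 -4.1 0.5; 16 -31 2 0 0 -4.1 0.5"

```text
clock: 1.32
eef_pos: [0.2558, 0.3384, 0.2414]
ee_rot: [-0.641, -0.298, 0.298, 0.641]
force: [0.3, 0.9, 1.1]
finger_gap: 0.0431
```

drive_tool:
  moves: "16 -31 2 0 0 -4.1 0.5; 16 -31 2 0 0 -4.1 0.5; 16 -31 2 0 0 -4.1 0.5; 16 -31 2 0 0 -4.1 0.5; 16 -31 2 0 0 -4.1 0.5"

```text
clock: 1.73
eef_pos: [0.3358, 0.1833, 0.2517]
ee_rot: [-0.684, -0.179, 0.178, 0.684]
force: [0.4, 0.6, -0.3]
finger_gap: 0.0424
```

drive_tool:
  moves: "16 -31 0 0 0 -4.1 0.5; 16 -31 0 0 0 -4.1 0.5; 16 -31 0 0 0 -4.1 0.5; 16 -31 0 0 0 -4.1 0.5; 16 -31 0 0 0 -4.1 0.5"

```text
clock: 2.15
eef_pos: [0.4159, 0.0281, 0.2516]
ee_rot: [0.705, 0.054, -0.054, -0.705]
force: [1.7, 0.7, 0.6]
finger_gap: 0.0426
```

drive_tool:
  moves: "37 -2 0 0 0 0 0.5; 37 -2 0 0 0 0 0.5; 37 -2 0 0 0 0 0.5; 37 -2 0 0 0 0 0.5; 37 -2 0 0 0 0 0.5"

```text
clock: 2.57
eef_pos: [0.6022, 0.0195, 0.251]
ee_rot: [-0.705, -0.055, 0.055, 0.705]
force: [0.5, -0.1, 1.1]
finger_gap: 0.043
```

drive_tool:
  moves: "37 -1 0 0 0 0 0.5; 38 0 0 0 0 0 0.5; 0 0 -40 0 0 0 0.5; 0 0 -40 0 0 0 0.5; 0 0 -40 0 0 0 0.5"

```text
clock: 2.98
eef_pos: [0.6766, 0.0188, 0.1293]
ee_rot: [0.705, 0.056, -0.055, -0.705]
force: [0.3, 0.9, -1.7]
finger_gap: 0.0431
```

```bash
python3 - <<'E'
from h import *
print(bot.observe()['joints'])
f=snap('side','side1'); cv2.imwrite('pics/c4.png',cv2.resize(f['img'][90:290,200:466,::-1],(798,600),interpolation=cv2.INTER_CUBIC))
f=snap('top','top1')
E
```

```text
[-2.67893330e-02  5.29686373e-01  1.03111309e+00  5.59845931e-05
  1.57979516e+00 -1.83386549e-01]
```

View pics/c4.png

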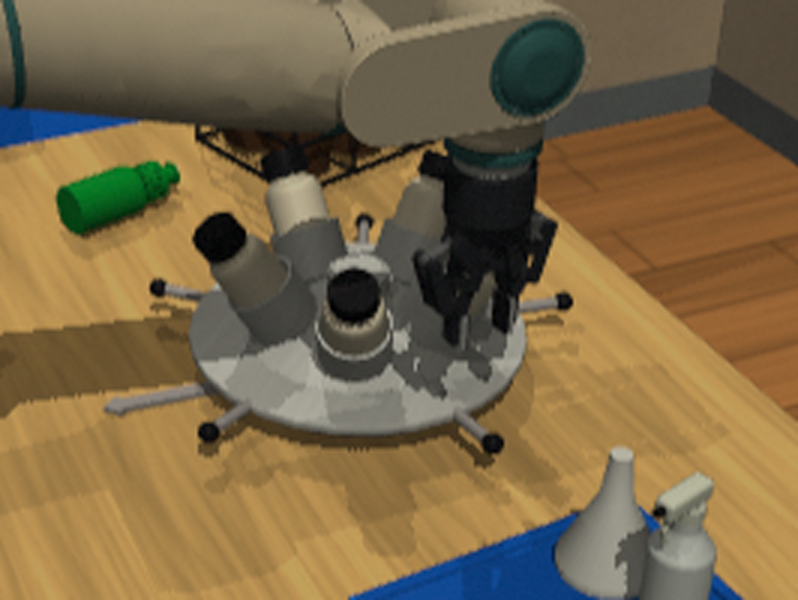

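View pics/top1.png

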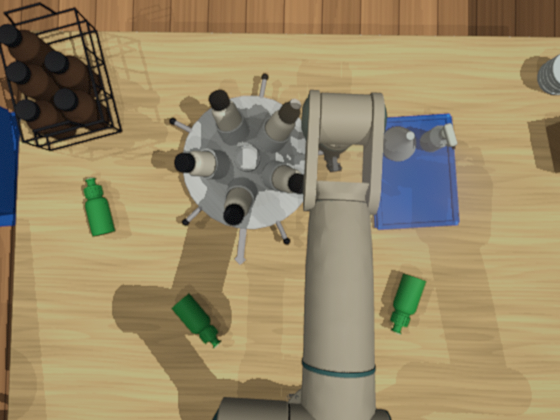

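drive_tool:
  moves: "0 -1 -30 0 0 0 0.5; 0 0 -30 0 0 0 0.5; 0 0 -25 0 0 0 0.5; 0 0 -15 0 0 0 0.5; 0 0 -12 0 0 0 0.5"

```text
clock: 3.5
eef_pos: [0.6761, 0.0178, 0.0205]
ee_rot: [0.705, 0.056, -0.055, -0.705]
force: [-0.1, 0.1, 0.1]
finger_gap: 0.0428
```

```bash
python3 - <<'E'
from h import *
f=snap('side','side2'); cv2.imwrite('pics/c5.png',cv2.resize(f['img'][90:290,200:466,::-1],(798,600),interpolation=cv2.INTER_CUBIC))
E
```

```text
(no output)
```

View pics/c5.png

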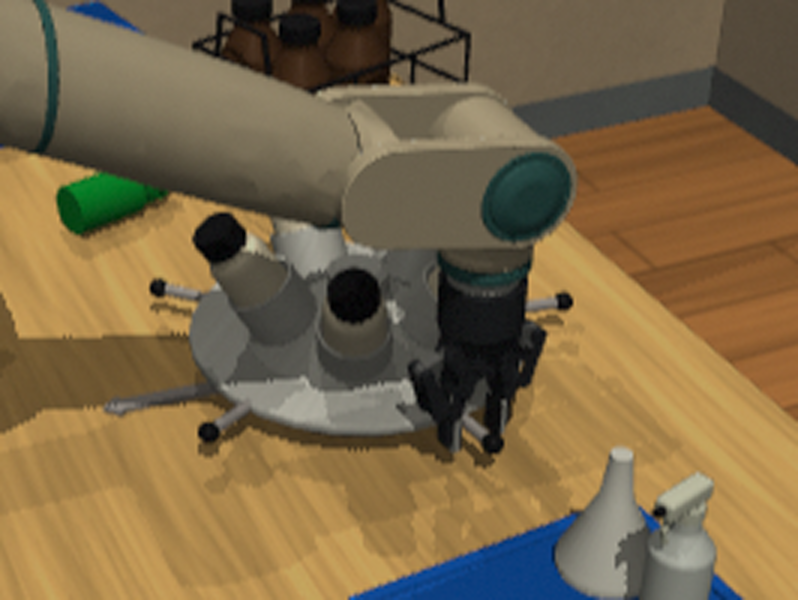

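```bash
python3 - <<'E'
import numpy as np
th=np.radians(np.r_[278.6,np.arange(276,142,-4),140.5])
p=np.c_[648+190*np.cos(th),205+190*np.sin(th)]
r=np.array([676.1,17.8])
for i in range(1,len(p)):
    d=np.round(p[i]-r); r=r+d; print(round(np.degrees(th[i]),1),d.astype(int),r)
E
```

```text
276.0 [-8 -2] [668.1  15.8]
272.0 [-13  -1] [655.1  14.8]
268.0 [-14   0] [641.1  14.8]
264.0 [-13   1] [628.1  15.8]
260.0 [-13   2] [615.1  17.8]
256.0 [-13   3] [602.1  20.8]
252.0 [-13   3] [589.1  23.8]
248.0 [-12   5] [577.1  28.8]
244.0 [-12   5] [565.1  33.8]
240.0 [-12   7] [553.1  40.8]
236.0 [-11   7] [542.1  47.8]
232.0 [-11   7] [531.1  54.8]
228.0 [-10   9] [521.1  63.8]
224.0 [-10   9] [511.1  72.8]
220.0 [-9 10] [502.1  82.8]
216.0 [-8 11] [494.1  93.8]
212.0 [-7 11] [487.1 104.8]
208.0 [-7 11] [480.1 115.8]
204.0 [-6 12] [474.1 127.8]
200.0 [-5 12] [469.1 139.8]
196.0 [-4 13] [465.1 152.8]
192.0 [-3 13] [462.1 165.8]
188.0 [-2 13] [460.1 178.8]
184.0 [-2 13] [458.1 191.8]
180.0 [ 0 13] [458.1 204.8]
176.0 [ 0 13] [458.1 217.8]
172.0 [ 2 14] [460.1 231.8]
168.0 [ 2 13] [462.1 244.8]
164.0 [ 3 13] [465.1 257.8]
160.0 [ 4 12] [469.1 269.8]
156.0 [ 5 12] [474.1 281.8]
152.0 [ 6 12] [480.1 293.8]
148.0 [ 7 12] [487.1 305.8]
144.0 [ 7 11] [494.1 316.8]
140.5 [7 9] [501.1 325.8]
```

drive_tool:
  moves: "0 0 -3 0 0 0 0.7; 0 0 0 0 0 0 0.7; 0 0 0 0 0 0 0.7"

```text
clock: 3.8
eef_pos: [0.6766, 0.0178, 0.0187]
ee_rot: [0.705, 0.056, -0.054, -0.705]
force: [0.5, -0.2, -0.2]
finger_gap: 0.0257
```

drive_tool:
  moves: "-8 -2 0 0 0 -2.5 0.7; -13 -1 0 0 0 -3.7 0.7; -14 0 0 0 0 -3.7 0.7; -13 1 0 0 0 -3.7 0.7; -13 2 0 0 0 -3.7 0.7"

```text
clock: 4.22
eef_pos: [0.6151, 0.0174, 0.0184]
ee_rot: [0.705, -0.051, 0.054, -0.705]
force: [0.9, -0.7, 0.4]
finger_gap: 0.0255
```

drive_tool:
  moves: "-13 3 0 0 0 -3.7 0.7; -13 3 0 0 0 -3.7 0.7; -12 5 0 0 0 -3.7 0.7; -12 5 0 0 0 -3.7 0.7; -12 7 0 0 0 -3.7 0.7"

```text
clock: 4.63
eef_pos: [0.5532, 0.0405, 0.0184]
ee_rot: [-0.687, 0.164, -0.167, 0.688]
force: [0.8, -1.3, 0.7]
finger_gap: 0.0254
```

```bash
python3 - <<'E'
from h import *
f=snap('side','side3'); cv2.imwrite('pics/c6.png',cv2.resize(f['img'][90:290,200:466,::-1],(798,600),interpolation=cv2.INTER_CUBIC))
print(bot.observe()['force'])
E
```

```text
[1.27924271e+00 1.53786894e+00 1.24971984e-03]
```

View pics/c6.png

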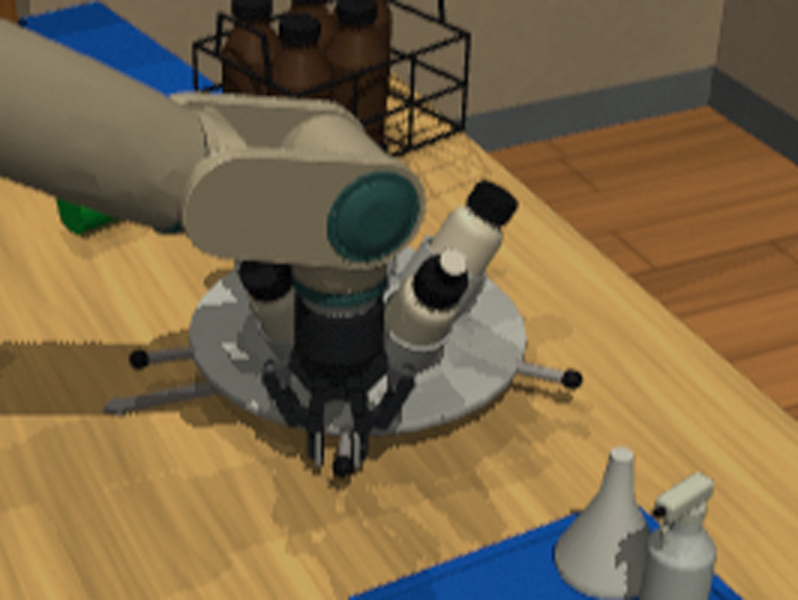

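Working: handle captured between the fingers at (343,465), vented bottle following at (435,285). Continue.

drive_tool:
  moves: "-11 7 0 0 0 -3.7 0.7; -11 7 0 0 0 -3.7 0.7; -10 9 0 0 0 -3.7 0.7; -10 9 0 0 0 -3.7 0.7; -9 10 0 0 0 -3.7 0.7"

```text
clock: 5.1
eef_pos: [0.5025, 0.0829, 0.018]
ee_rot: [-0.652, 0.272, -0.274, 0.653]
force: [1.0, -2.0, 0.2]
finger_gap: 0.0255
```

drive_tool:
  moves: "-8 11 0 0 0 -3.7 0.7; -7 11 0 0 0 -3.7 0.7; -7 11 0 0 0 -3.7 0.7; -6 12 0 0 0 -3.7 0.7; -5 12 0 0 0 -3.7 0.7"

```text
clock: 5.52
eef_pos: [0.4696, 0.1403, 0.018]
ee_rot: [-0.599, 0.373, -0.375, 0.601]
force: [1.8, -1.0, 0.6]
finger_gap: 0.0256
```

drive_tool:
  moves: "-4 13 0 0 0 -3.7 0.7; -3 13 0 0 0 -3.7 0.7; -2 13 0 0 0 -3.7 0.7; -2 13 0 0 0 -3.7 0.7; 0 13 0 0 0 -3.7 0.7"

```text
clock: 5.93
eef_pos: [0.4584, 0.2056, 0.0179]
ee_rot: [-0.531, 0.465, -0.466, 0.533]
force: [-0.2, -1.4, 1.5]
finger_gap: 0.0255
```

drive_tool:
  moves: "0 13 0 0 0 -3.7 0.7; 2 14 0 0 0 -3.7 0.7; 2 13 0 0 0 -3.7 0.7; 3 13 0 0 0 -3.7 0.7; 4 12 0 0 0 -3.7 0.7"

```text
clock: 6.35
eef_pos: [0.4697, 0.2707, 0.0178]
ee_rot: [0.449, -0.545, 0.546, -0.451]
force: [0.5, -1.6, 0.5]
finger_gap: 0.0257
```

```bash
python3 - <<'E'
from h import *
f=snap('side','side4'); cv2.imwrite('pics/c7.png',cv2.resize(f['img'][90:290,200:466,::-1],(798,600),interpolation=cv2.INTER_CUBIC))
print(bot.observe()['force'],bot.observe()['joints'])
E
```

```text
[-1.52717809  0.09516261  1.32173822] [4.56993032e-01 2.81100491e-01 1.58714074e+00 4.37017075e-04
 1.26950933e+00 2.22107990e+00]
```

View pics/c7.png

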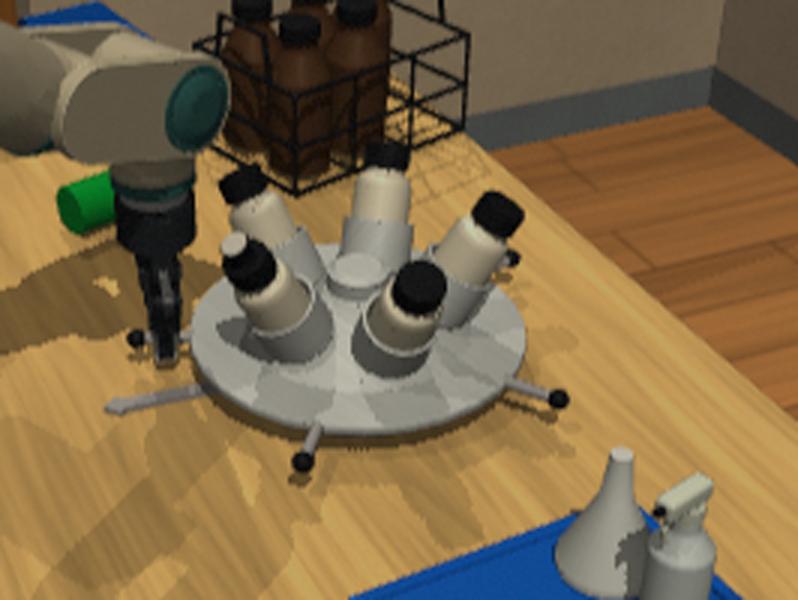

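drive_tool:
  moves: "5 12 0 0 0 -3.7 0.7; 6 12 0 0 0 -3.7 0.7; 7 12 0 0 0 -3.7 0.7; 5 8 0 0 0 -1 0.7; 2 3 0 0 0 -1 0.7"

```text
clock: 6.82
eef_pos: [0.4946, 0.3177, 0.0174]
ee_rot: [0.385, -0.592, 0.592, -0.387]
force: [-0.1, 0.7, -0.5]
finger_gap: 0.0257
```

drive_tool:
  moves: "2 2 0 0 0 0 0.7; 1 2 0 0 0 0 0.7; 0 0 0 0 0 0 0.7"

```text
clock: 7.07
eef_pos: [0.4967, 0.3207, 0.0166]
ee_rot: [0.386, -0.593, 0.593, -0.386]
force: [-0.6, 0.2, -0.4]
finger_gap: 0.0258
```

```bash
python3 - <<'E'
from h import *
f=snap('top','top5');cv2.imwrite('pics/c8.png',cv2.resize(f['img'][65:265,160:360,::-1],(600,600),interpolation=cv2.INTER_CUBIC))
f=snap('side','side5'); cv2.imwrite('pics/c9.png',cv2.resize(f['img'][90:290,200:466,::-1],(798,600),interpolation=cv2.INTER_CUBIC))
E
```

```text
(no output)
```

View pics/c8.png

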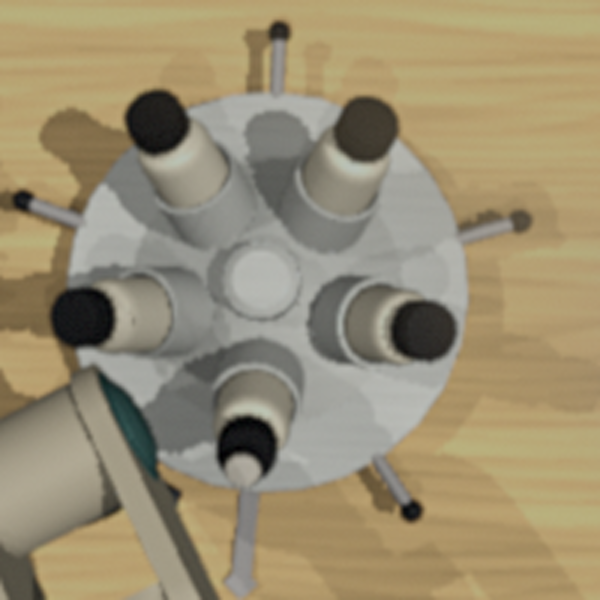

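View pics/c9.png

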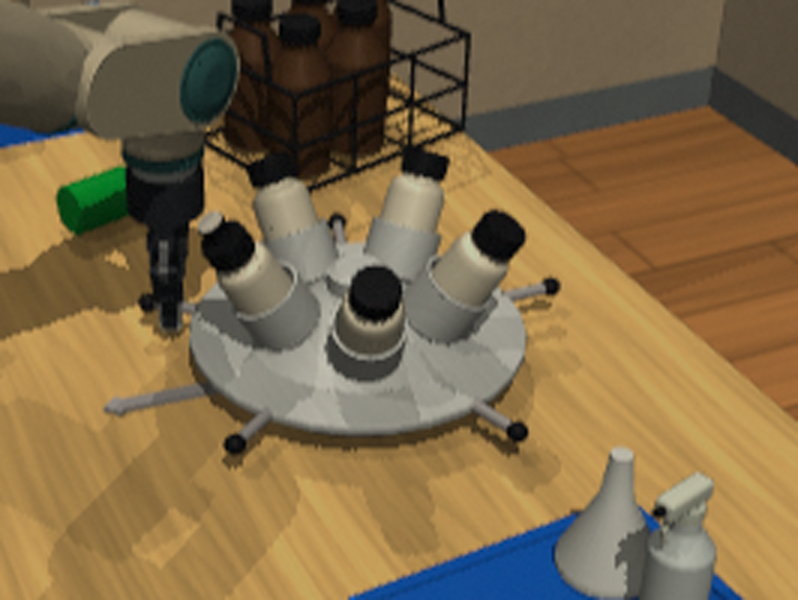

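```bash
python3 - <<'E'
from h import *
f=np.load('pics/top5.npz')
b=np.array([(280,32),(22,201),(411,511),(520,221)])/3+[159.67,64.67]
c,a,r=fitcar(f,b); print(c,a,np.diff(a),r)
fs=np.load('pics/side5.npz')
b=np.array([(338,221),(551,286),(517,431),(235,444)])/3+[199.67,89.67]
c,a,r=fitcar(fs,b); print(c,a,np.diff(a),r)
for X in ([.648-.16,.213,.199],):
  print(proj(f,X)-[0,0])
for g,u,v in((f,241,467),):
  v_=ray(g,u/3+159.67,v/3+64.67,.199);print(v_)
v_=ray(fs,211/3+199.67,226/3+89.67,.199);print('side vent',v_)
E
```

```text
[0.64656119 0.20384716] [-145.39027205  -73.40673946   -1.62579451   70.88437865] [71.98353259 71.78094495 72.51017316] [0.00010424 0.00109974 0.00077909 0.00061944]
[0.65066024 0.20764209] [-145.0681505   -73.51862928   -1.31494242   70.53527953] [71.54952121 72.20368686 71.85022196] [0.0021315  0.00099304 0.00068917 0.0023158 ]
[236.78036823 226.45580298]
[0.5010378  0.20652351 0.199     ]
side vent [0.4947764  0.18795801 0.199     ]
```

drive_tool:
  moves: "1 2 0 0 0 0 0.7; 2 2 0 0 0 0 0.7; 1 2 0 0 0 0 0.7; 0 0 0 0 0 0 0.7; 0 0 0 0 0 0 0.7"

```text
clock: 7.58
eef_pos: [0.5006, 0.327, 0.0163]
ee_rot: [-0.385, 0.593, -0.593, 0.386]
force: [0.0, -0.7, 0.0]
finger_gap: 0.0254
```

```bash
python3 - <<'E'
from h import *
f=snap('top','top6');cv2.imwrite('pics/c10.png',cv2.resize(f['img'][65:265,160:360,::-1],(600,600),interpolation=cv2.INTER_CUBIC))
E
```

```text
(no output)
```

View pics/c10.png

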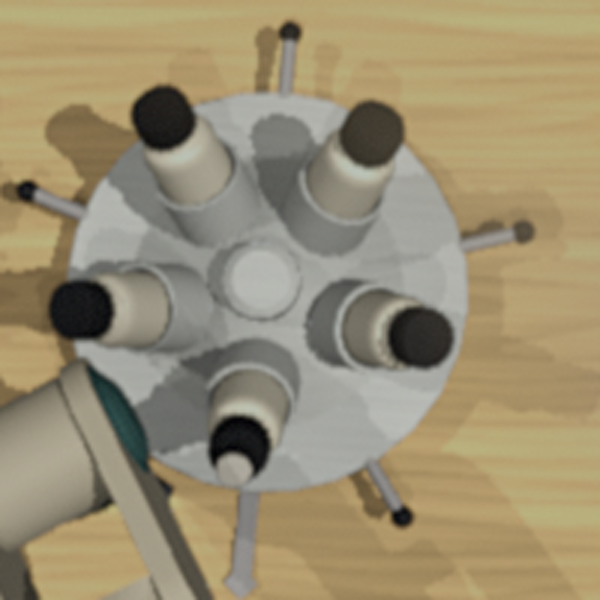

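```bash
python3 - <<'E'
from h import *
f=np.load('pics/top6.npz')
b=np.array([(290,32),(27,190),(403,517),(523,231)])/3+[159.67,64.67]
c,a,r=fitcar(f,b); print(c,a,np.diff(a),r, (a-[-147.6,-75.6,-3.6,68.4]).mean()+176.4)
v=ray(f,235/3+159.67,464/3+64.67,.199);print(v)
E
```

```text
[0.64663933 0.203308  ] [-147.67529534  -75.67002407   -3.68124861   68.30178431] [72.00527127 71.98877546 71.98303292] [0.00050258 0.0011545  0.00121651 0.00040246] 176.3188040696038
[0.50304644 0.21079917 0.199     ]
```

drive_tool:
  moves: "0 0 5 0 0 0 0.7; 0 0 20 0 0 0 0.7; 0 0 40 0 0 0 0.7; 0 0 40 0 0 0 0.7; 0 0 40 0 0 0 0.7"

```text
clock: 8.05
eef_pos: [0.5001, 0.3266, 0.1633]
ee_rot: [-0.386, 0.593, -0.593, 0.385]
force: [0.9, -0.2, -0.4]
finger_gap: 0.0257
```

drive_tool:
  moves: "-10 0 40 0 0 0 0.2; -20 0 30 0 0 0 0; -30 0 20 0 0 0 0; -30 0 20 0 0 0 0; -30 0 20 0 0 0 0"

```text
clock: 8.47
eef_pos: [0.3791, 0.3265, 0.2929]
ee_rot: [-0.385, 0.593, -0.593, 0.386]
force: [-0.7, 0.9, -0.6]
finger_gap: 0.084
```

```bash
python3 - <<'E'
from h import *
f=snap('top','top7');cv2.imwrite('pics/c11.png',cv2.resize(f['img'][65:265,160:360,::-1],(600,600),interpolation=cv2.INTER_CUBIC))
f=snap('side','side7'); cv2.imwrite('pics/c12.png',cv2.resize(f['img'][90:290,200:466,::-1],(798,600),interpolation=cv2.INTER_CUBIC))
print(bot.recognise('top','vent_bottle_cap')[:3],bot.recognise('side','vent_bottle_cap')[:3])
print(bot.observe()['joints'])
E
```

```text
[{'location': [0.5185, 0.5673, 0.0471], 'p': 0.94}, {'location': [0.5326, 0.209, 0.1547], 'p': 0.72}, {'location': [0.249, 0.2919, 0.042], 'p': 0.66}] [{'location': [0.3156, -0.2055, 0.0459], 'p': 0.92}, {'location': [0.252, 0.2992, 0.0442], 'p': 0.73}, {'location': [0.5048, 0.5546, 0.0413], 'p': 0.7}]
[ 6.36697270e-01 -2.22425471e-02  1.35539409e+00 -2.13591298e-04
  1.80601950e+00  2.62412458e+00]
```

View pics/c11.png

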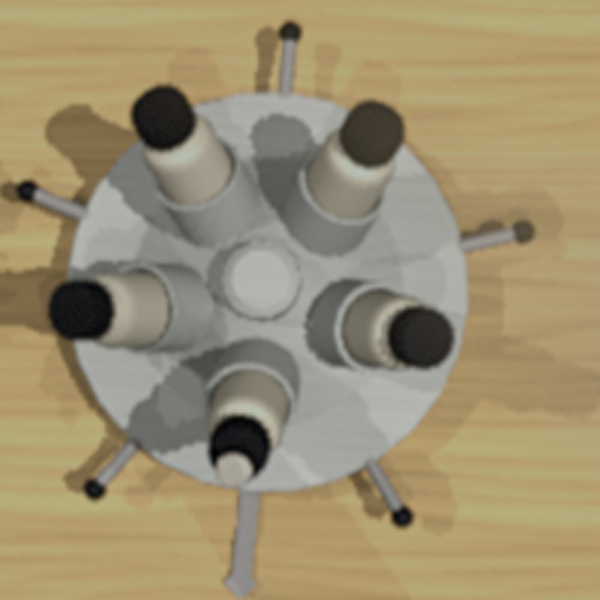

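View pics/c12.png

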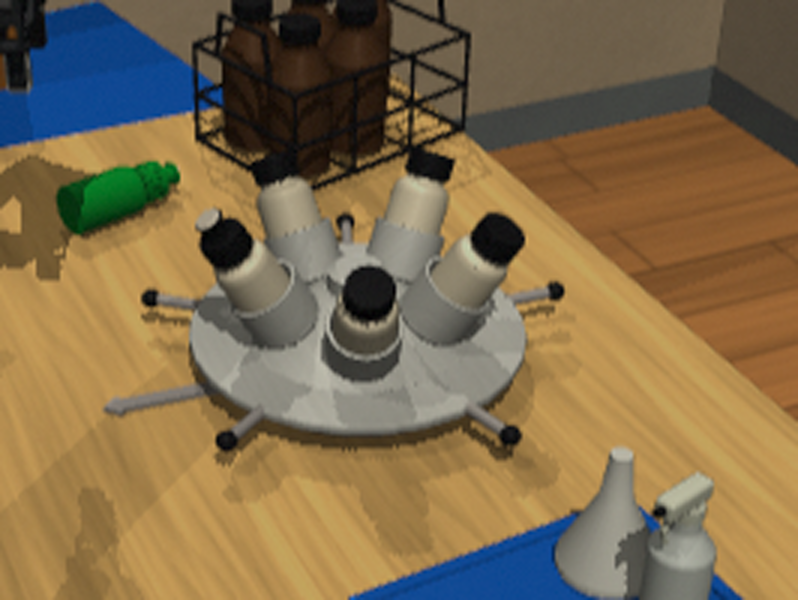

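drive_tool:
  moves: "12 -14 0 0 0 6.8 0; 12 -14 0 0 0 6.8 0; 12 -14 0 0 0 6.8 0; 11 -14 0 -0.4 -6 0 0; 11 -14 0 -0.4 -6 0 0"

```text
clock: 9.08
eef_pos: [0.4406, 0.2553, 0.2893]
ee_rot: [0.431, -0.457, 0.568, -0.531]
force: [0.1, 0.2, 1.1]
finger_gap: 0.0852
```

drive_tool:
  moves: "11 -14 0 -0.4 -6 0 0; 11 -14 0 -0.4 -6 0 0; 12 -14 0 -0.4 -6 0 0; 0 0 0 0 0 0 0"

```text
clock: 9.42
eef_pos: [0.4721, 0.2126, 0.2877]
ee_rot: [0.344, -0.363, 0.633, -0.591]
force: [-0.5, 0.5, -0.5]
finger_gap: 0.0855
```

```bash
cat >> h.py <<'E'
from scipy.spatial.transform import Rotation as Rot
def tool():
    o=bot.observe(); M=Rot.from_quat(o['ee_rot']).as_matrix(); return o,M
E
python3 - <<'E'
from h import *
o,M=tool(); print(o['eef_pos'],o['joints'].round(2)); print(M.round(3))
a=np.radians(176.4); ax=np.array([.5*np.cos(a),.5*np.sin(a),.866])
T=np.c_[[-np.sin(a)*-1,np.cos(a),0],-ax,[0,0,0]]; 
x=np.array([np.sin(a),-np.cos(a),0]); x=x if x@M[:,0]>0 else -x
T=np.c_[x,-ax,np.cross(x,-ax)]
print(T.round(3),'turn',np.degrees(Rot.from_matrix(T@M.T).as_rotvec()))
E
```

```text
[0.47209608 0.2126485  0.28771732] [ 0.5  -0.31  1.7  -0.28  1.32  2.14]
[[-0.064  0.499  0.864]
 [-0.998 -0.037 -0.052]
 [ 0.006 -0.866  0.5  ]]
[[-0.063  0.499  0.864]
 [-0.998 -0.031 -0.054]
 [-0.    -0.866  0.5  ]] turn [ 0.36805397 -0.0043283   0.05400928]
```

drive_tool:
  moves: "0 1 -24 0.4 0 0 0; 1 1 -23 0 0 0 0; 0 0 0 0 0 0 0"

```text
clock: 9.67
eef_pos: [0.472, 0.2161, 0.2381]
ee_rot: [0.345, -0.368, 0.63, -0.591]
force: [-1.3, -0.3, -0.8]
finger_gap: 0.0854
```

```bash
python3 - <<'E'
from h import *
for c in('top','side'):
  f=snap(c,c+'8'); o=bot.observe()
  p=[proj(f,x) for x in ([.5023,.2135,.191],[.518,.2125,.162])]; print(c,p,proj(f,o['eef_pos']))
  if c=='top': cv2.imwrite('pics/c13.png',cv2.resize(f['img'][140:290,160:360,::-1],(800,600),interpolation=cv2.INTER_CUBIC))
  else: cv2.imwrite('pics/c14.png',cv2.resize(f['img'][90:240,200:400,::-1],(800,600),interpolation=cv2.INTER_CUBIC))
E
```

```text
top [array([237.07501601, 219.68740613]), array([238.96674506, 212.61095565])] [232.92320182 234.12838905]
side [array([269.3495862, 162.7411532]), array([275.14798494, 170.97596657])] [258.12157666 147.00288642]
```

View pics/c13.png

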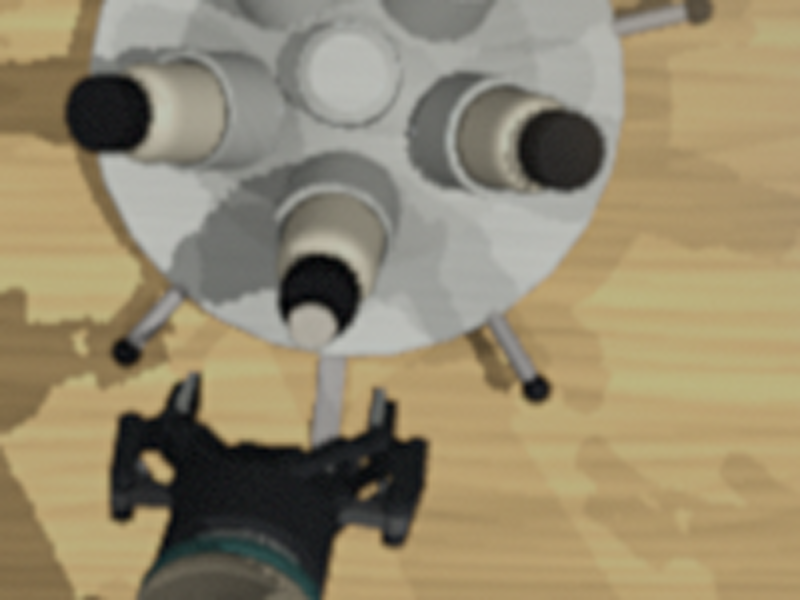

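View pics/c14.png

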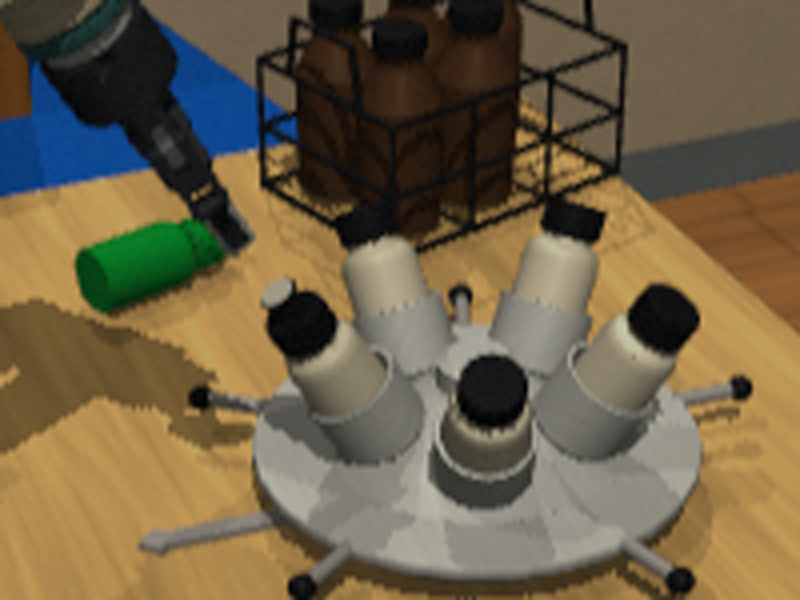

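drive_tool:
  moves: "10 -1 -17 0 0 0 0; 10 -1 -17 0 0 0 0; 10 -1 -17 0 0 0 0; 10 -1 -17 0 0 0 0; 10 -1 -17 0 0 0 0"

```text
clock: 10.18
eef_pos: [0.525, 0.2123, 0.1607]
ee_rot: [0.34, -0.365, 0.631, -0.594]
force: [-0.3, -0.3, 1.2]
finger_gap: 0.0852
```

```bash
python3 - <<'E'
from h import *
for c in('top','side'):
  f=snap(c,c+'9')
  if c=='top': cv2.imwrite('pics/c15.png',cv2.resize(f['img'][140:290,160:360,::-1],(800,600),interpolation=cv2.INTER_CUBIC))
  else: cv2.imwrite('pics/c16.png',cv2.resize(f['img'][90:240,200:400,::-1],(800,600),interpolation=cv2.INTER_CUBIC))
E
```

```text
(no output)
```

View pics/c15.png

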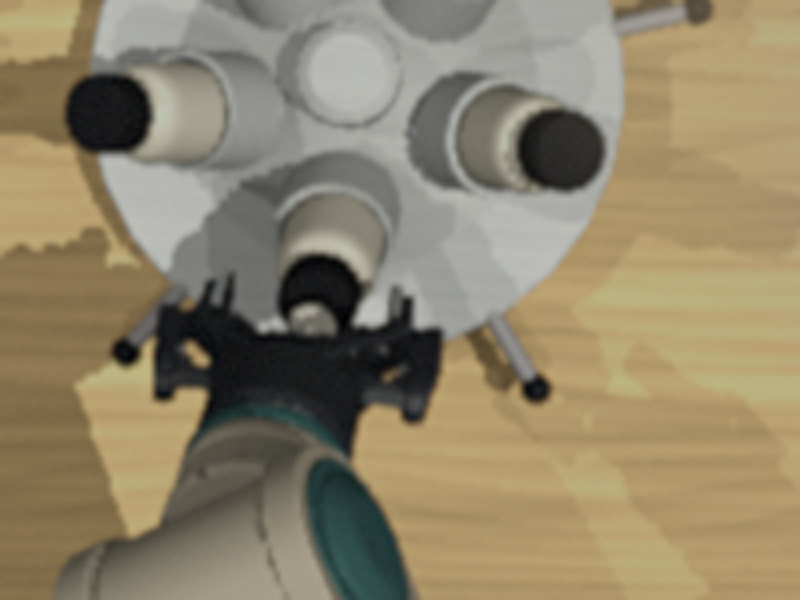

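View pics/c16.png

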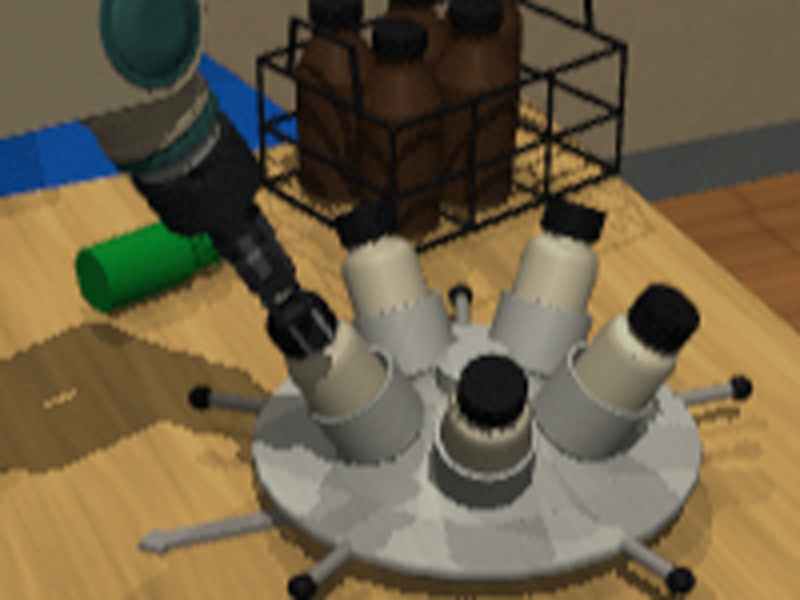

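drive_tool:
  moves: "0 -2 0 0 0 0 0; 0 -2 0 0 0 0 0; 0 0 0 0 0 0 0"

```text
clock: 10.53
eef_pos: [0.5239, 0.208, 0.1616]
ee_rot: [0.34, -0.365, 0.631, -0.595]
force: [-0.5, 0.3, -0.3]
finger_gap: 0.0854
```

```bash
python3 - <<'E'
from h import *
o,M=tool(); print(o['eef_pos'],o['joints'].round(2),o['force']); print(M.round(3))
E
```

```text
[0.52393848 0.20800685 0.1615637 ] [ 0.43 -0.13  1.8  -0.28  1.02  2.15] [-0.4946199   0.28798499 -0.31167484]
[[-0.062  0.502  0.863]
 [-0.998 -0.026 -0.057]
 [-0.006 -0.864  0.503]]
```

drive_tool:
  moves: "1 0 -7 0 0 0 0; 1 0 -6 0 0 0 0; 2 0 -5 0 0 0 0; 0 0 0 0 0 0 0; 0 0 0 0 0 0 0"

```text
clock: 10.95
eef_pos: [0.5272, 0.2077, 0.1406]
ee_rot: [0.341, -0.366, 0.63, -0.594]
force: [0.6, 0.7, 0.2]
finger_gap: 0.0853
```

```bash
python3 - <<'E'
from h import *
for c in('top','side'):
  f=snap(c,c+'10')
  if c=='top': cv2.imwrite('pics/c17.png',cv2.resize(f['img'][170:245,190:290,::-1],(800,600),interpolation=cv2.INTER_CUBIC))
  else: cv2.imwrite('pics/c18.png',cv2.resize(f['img'][120:210,230:350,::-1],(800,600),interpolation=cv2.INTER_CUBIC))
E
```

```text
(no output)
```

View pics/c17.png

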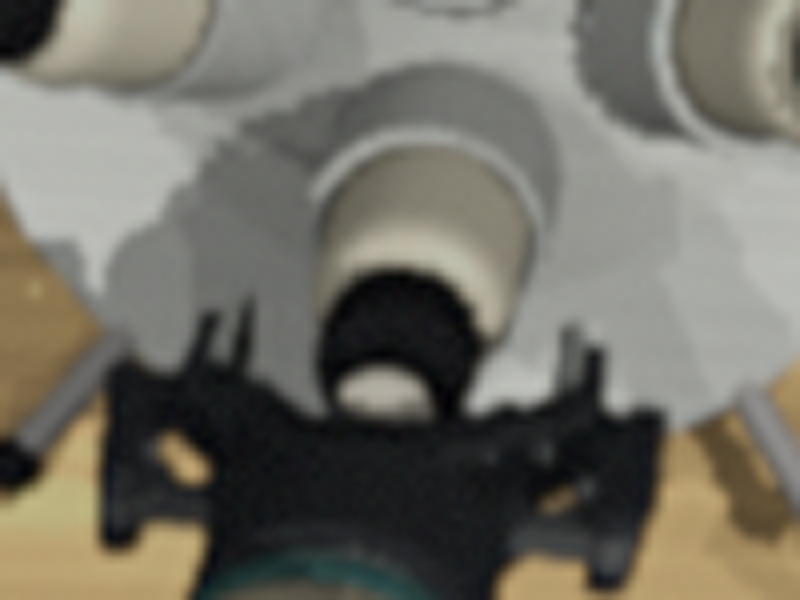

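View pics/c18.png

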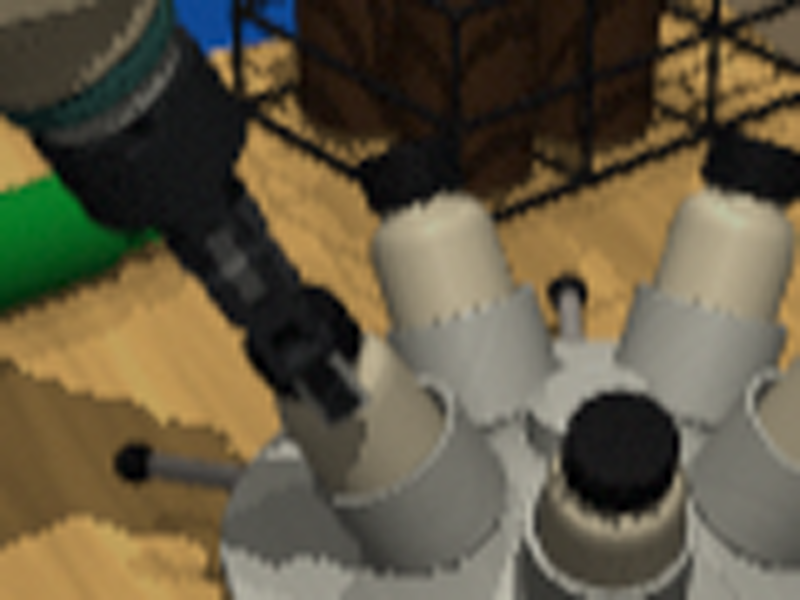

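drive_tool:
  moves: "0 -1 0 0 0 0 0.3; 0 0 0 0 0 0 0.5; 0 0 0 0 0 0 0.8; 0 0 0 0 0 0 0.8; 0 0 0 0 0 0 0.8"
  newtons: 45

```text
clock: 11.47
eef_pos: [0.5276, 0.207, 0.1418]
ee_rot: [0.341, -0.365, 0.631, -0.594]
force: [-1.1, -0.2, 1.4]
finger_gap: 0.0429
```

```bash
python3 - <<'E'
from h import *
o,M=tool(); print(o['eef_pos'],o['finger_gap'],o['force'],o['moment'])
for c in('top','side'):
  f=snap(c,c+'11')
  if c=='top': cv2.imwrite('pics/c19.png',cv2.resize(f['img'][170:245,190:290,::-1],(800,600),interpolation=cv2.INTER_CUBIC))
  else: cv2.imwrite('pics/c20.png',cv2.resize(f['img'][120:210,230:350,::-1],(800,600),interpolation=cv2.INTER_CUBIC))
E
```

```text
[0.52758793 0.2069569  0.14178265] 0.04289000801400555 [-1.08883524 -0.15623967  1.43227785] [-0.10475043  0.30515087 -0.08521417]
```

View pics/c19.png

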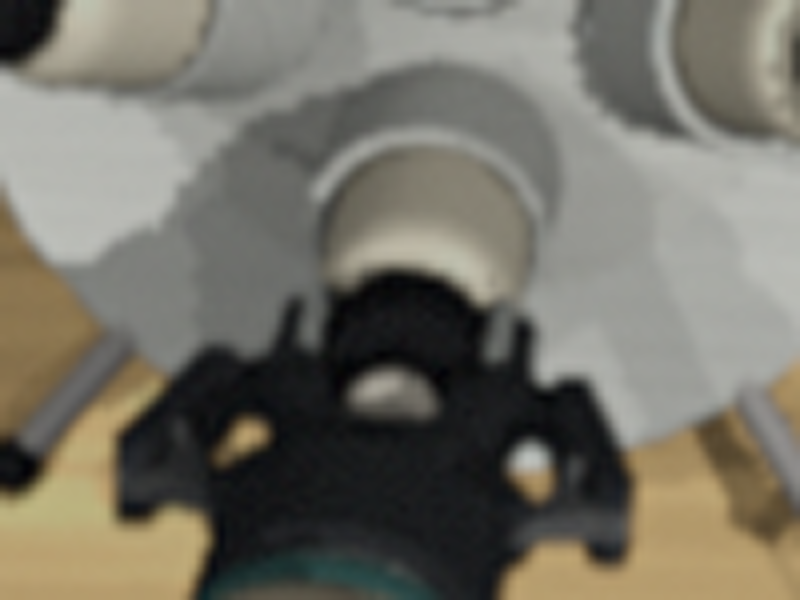

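View pics/c20.png

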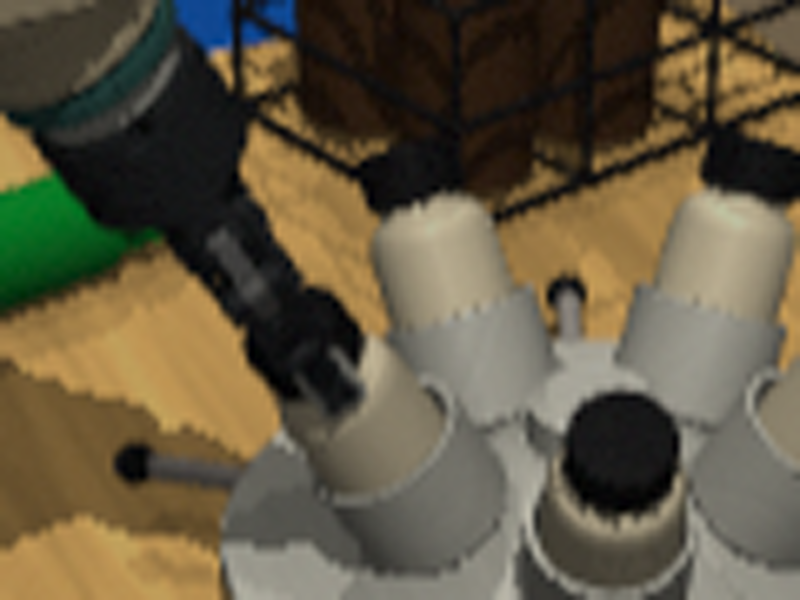

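drive_tool:
  moves: "-3 0 5 0 0 0 0.8; -3 0 5 0 0 0 0.8; -3 0.5 5 0 0 0 0.8; -5 0.5 9 0 0 0 0.8; -5 0 9 0 0 0 0.8"
  newtons: 50

```text
clock: 11.98
eef_pos: [0.5077, 0.2078, 0.1748]
ee_rot: [0.341, -0.366, 0.63, -0.594]
force: [1.5, 0.8, -2.5]
finger_gap: 0.043
```

```bash
python3 - <<'E'
from h import *
o,M=tool(); print(o['eef_pos'],o['finger_gap'],o['force'],o['moment'])
for c in('side',):
  f=snap(c,c+'12')
  cv2.imwrite('pics/c21.png',cv2.resize(f['img'][90:240,200:400,::-1],(800,600),interpolation=cv2.INTER_CUBIC))
E
```

```text
[0.50771789 0.20777977 0.17479884] 0.04304397578706268 [ 1.48399797  0.78161579 -2.50711896] [0.15795618 0.22237401 0.00955342]
```

View pics/c21.png

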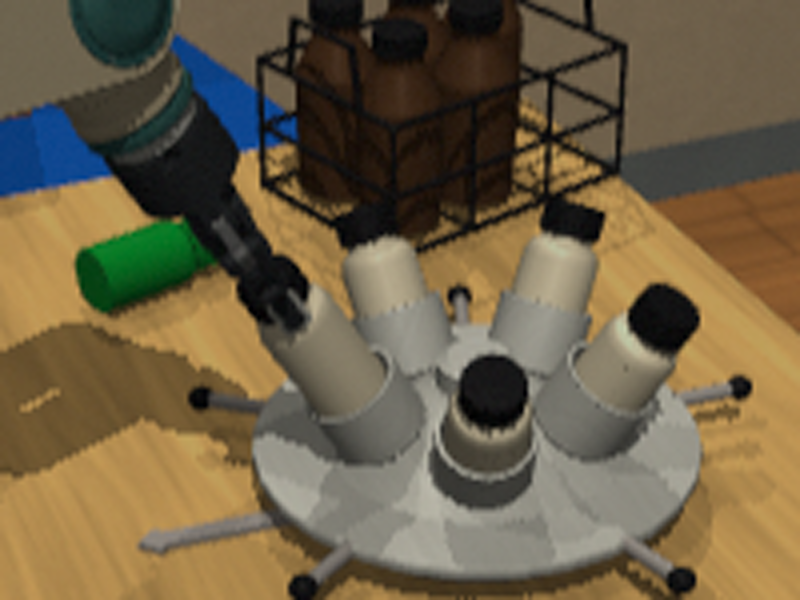

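drive_tool:
  moves: "-6 0 11 0 0 0 0.8; -8 0.5 14 0 0 0 0.8; -8 0.5 14 0 0 0 0.8; -8 0.5 14 0 0 0 0.8; -8 0.5 14 0 0 0 0.8"

```text
clock: 12.45
eef_pos: [0.4693, 0.2096, 0.2418]
ee_rot: [0.341, -0.366, 0.63, -0.594]
force: [-0.2, 0.6, -2.5]
finger_gap: 0.0427
```

drive_tool:
  moves: "-10 0 20 0 0 0 0.8; -10 -5 25 0 0 0 0.8; -10 -10 20 0 0 0 0.8; -5 -20 5 0 0 0 0.8; -5 -30 0 0 0 0 0.8"

```text
clock: 12.87
eef_pos: [0.4297, 0.1456, 0.3137]
ee_rot: [0.34, -0.365, 0.63, -0.596]
force: [0.8, -1.6, -2.9]
finger_gap: 0.0426
```

```bash
python3 - <<'E'
from h import *
o,M=tool(); print(o['eef_pos'],o['finger_gap'],o['force'],o['moment'],o['joints'].round(2));print(M.round(3))
f=snap('side','side13')
E
```

```text
[0.42967948 0.14556725 0.31371908] 0.04257558824266661 [ 0.84959243 -1.55368304 -2.9025445 ] [-0.04589387  0.49872946 -0.02741934] [ 0.37 -0.54  1.81 -0.21  1.39  1.99]
[[-0.059  0.502  0.863]
 [-0.998 -0.025 -0.054]
 [-0.006 -0.864  0.503]]
```

View pics/side13.png

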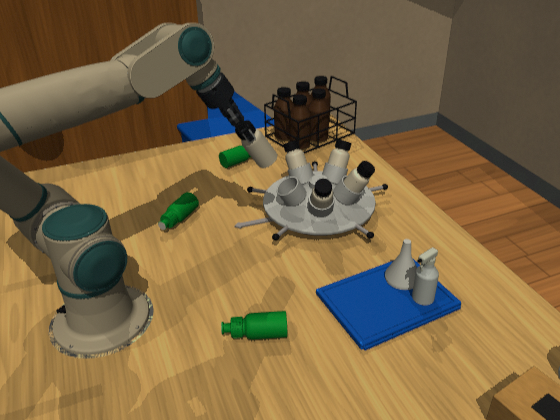

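drive_tool:
  moves: "10 -28 0 0.3 6 0 0.8; 13 -32 0 0.3 6 0 0.8; 13 -32 0 0.3 6 0 0.8; 13 -32 0 0.3 6 0 0.8; 13 -32 0 0.3 6.1 0 0.8"

```text
clock: 13.33
eef_pos: [0.4923, -0.013, 0.3124]
ee_rot: [-0.486, 0.516, -0.515, 0.482]
force: [0.8, 0.4, -2.0]
finger_gap: 0.043
```

drive_tool:
  moves: "14 -33 -10 0 0 0 0.8; 14 -33 -15 0 0 0 0.8; 14 -33 -15 0 0 0 0.8; 14 -33 -15 0 0 0 0.8; 14 -33 -15 0 0 0 0.8"

```text
clock: 13.75
eef_pos: [0.5624, -0.1778, 0.2406]
ee_rot: [-0.485, 0.516, -0.515, 0.483]
force: [0.5, 0.7, -2.5]
finger_gap: 0.0436
```

drive_tool:
  moves: "6 -18 -5 0 0 0 0.8; 3 -10 -5 0 0 0 0.8; 0 0 0 0 0 0 0.8; 0 0 0 0 0 0 0.8"

```text
clock: 14.08
eef_pos: [0.5712, -0.2035, 0.2316]
ee_rot: [-0.485, 0.516, -0.515, 0.483]
force: [-0.0, 0.6, -2.6]
finger_gap: 0.0432
```

```bash
python3 - <<'E'
from h import *
o,M=tool(); print(o['eef_pos'],o['finger_gap'],o['force'],o['moment'],o['joints'].round(2));print(M.round(3), 'turn',np.degrees(np.cross(M[:,1],[0,0,-1])))
f=snap('side','side14');cv2.imwrite('pics/c22.png',cv2.resize(f['img'][150:350,260:500,::-1],(720,600),interpolation=cv2.INTER_CUBIC))
f=snap('top','top14')
E
```

```text
[ 0.57121641 -0.20353305  0.23157242] 0.04315623471601848 [-0.03869346  0.64656741 -2.57053474] [-0.0048802  -0.03330735  0.01726619] [-0.4   0.29  1.14 -0.    1.72  1.23]
[[-0.063 -0.002  0.998]
 [-0.998 -0.002 -0.063]
 [ 0.002 -1.    -0.002]] turn [ 0.10367865 -0.1264826   0.        ]
```

View pics/c22.png

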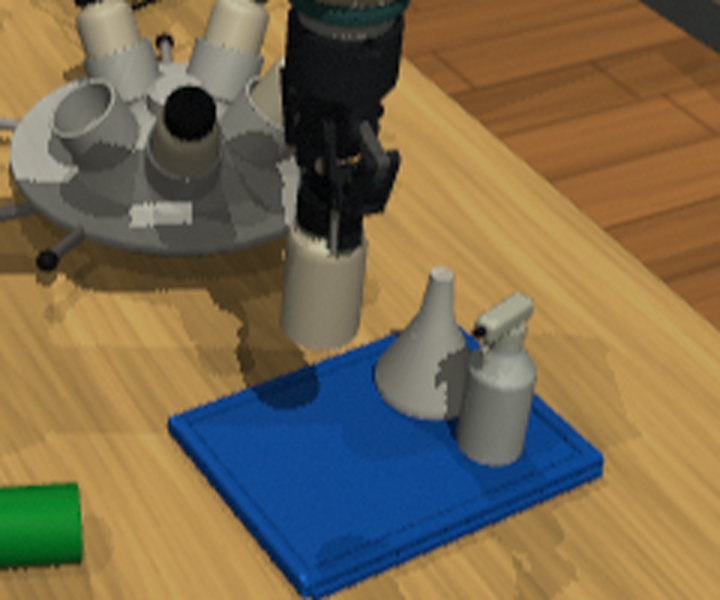

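View pics/top14.png

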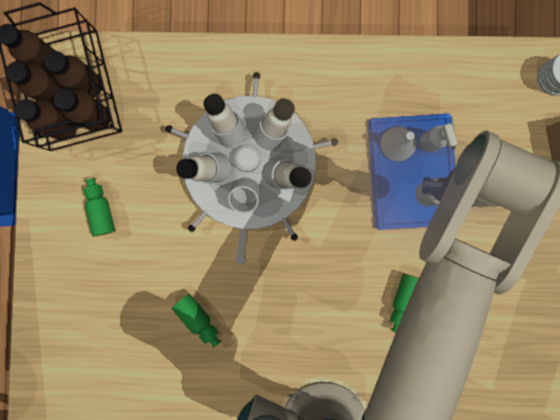

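```bash
python3 - <<'E'
from h import *
f=np.load('pics/side14.npz'); im=f['img'].astype(int)
X=np.array([.571,-.2035,.14]); p=[proj(f,X+[0,0,d]) for d in(.05,.0,)]
print(p, 'expected dir dx/dy',(p[0]-p[1])[0]/(p[0]-p[1])[1])
q=[proj(f,X+[.05*np.sin(.05),0,.05]),p[1]];print('for +.05rad lean x',(q[0]-q[1])[0]/(q[0]-q[1])[1])
L=[];R_=[];ys=[]
for v in range(232,258):
    row=im[v,340:395]; m=np.abs(row-row.mean()).sum()>0
    g=np.abs(np.diff(row.sum(1)))
    # bright grey pixels
    r=row; ok=(r.sum(1)>250)&(r.max(1)-r.min(1)<45)
    idx=np.where(ok)[0]
    if len(idx): L.append(idx[0]+340);R_.append(idx[-1]+340);ys.append(v)
print(list(zip(ys,L,R_)))
print(np.polyfit(ys,L,1)[0],np.polyfit(ys,R_,1)[0])
# lid frame
c=np.array([.634,-.206]);a=np.radians(4.5);d=np.array([.571,-.2035])-c
print('lid xy',d@[np.cos(a),np.sin(a)],d@[-np.sin(a),np.cos(a)])
E
```

```text
[array([367.22912672, 243.86453034]), array([365.72012613, 261.73093507])] expected dir dx/dy -0.08446022652394376
for +.05rad lean x -0.1390385377993897
[(232, np.int64(357), np.int64(381)), (233, np.int64(358), np.int64(381)), (234, np.int64(358), np.int64(381)), (235, np.int64(358), np.int64(381)), (236, np.int64(358), np.int64(381)), (237, np.int64(358), np.int64(381)), (238, np.int64(358), np.int64(381)), (239, np.int64(357), np.int64(381)), (240, np.int64(357), np.int64(380)), (241, np.int64(357), np.int64(380)), (242, np.int64(357), np.int64(380)), (243, np.int64(357), np.int64(380)), (244, np.int64(357), np.int64(380)), (245, np.int64(357), np.int64(380)), (246, np.int64(357), np.int64(380)), (247, np.int64(356), np.int64(380)), (248, np.int64(356), np.int64(380)), (249, np.int64(356), np.int64(380)), (250, np.int64(356), np.int64(380)), (251, np.int64(356), np.int64(379)), (252, np.int64(356), np.int64(379)), (253, np.int64(356), np.int64(379)), (254, np.int64(356), np.int64(379)), (255, np.int64(356), np.int64(379)), (256, np.int64(356), np.int64(378)), (257, np.int64(356), np.int64(379))]
-0.09333333333333305 -0.10256410256410253
lid xy -0.0626096442858675 0.007435216365187058
```

drive_tool:
  moves: "0 -2 -30 0 0 0 0.8; 0 -2 -30 0 0 0 0.8; 0 0 -25 0 0 0 0.8; 0 0 -18 0 0 0 0.8; 0 0 0 0 0 0 0.8"

```text
clock: 14.6
eef_pos: [0.5696, -0.206, 0.1244]
ee_rot: [-0.486, 0.517, -0.513, 0.483]
force: [-0.9, 0.7, -3.5]
finger_gap: 0.0425
```

drive_tool:
  moves: "0 0 -6 0 0 0 0.8; 0 0 -5 0 0 0 0.8; 0 0 0 0 0 0 0.8"

```text
clock: 14.85
eef_pos: [0.5719, -0.2079, 0.1182]
ee_rot: [0.485, -0.515, 0.516, -0.483]
force: [1.2, 0.6, -2.9]
finger_gap: 0.0427
```

```bash
python3 - <<'E'
from h import *
o,M=tool(); print(o['eef_pos'],o['finger_gap'],o['force'],o['moment'])
f=snap('side','side15');cv2.imwrite('pics/c23.png',cv2.resize(f['img'][200:350,310:470,::-1],(640,600),interpolation=cv2.INTER_CUBIC))
E
```

```text
[ 0.57188079 -0.20787006  0.11823979] 0.042722027818664035 [ 1.15405193  0.59677616 -2.88137953] [ 0.00479212 -0.00330799  0.02599844]
```

View pics/c23.png

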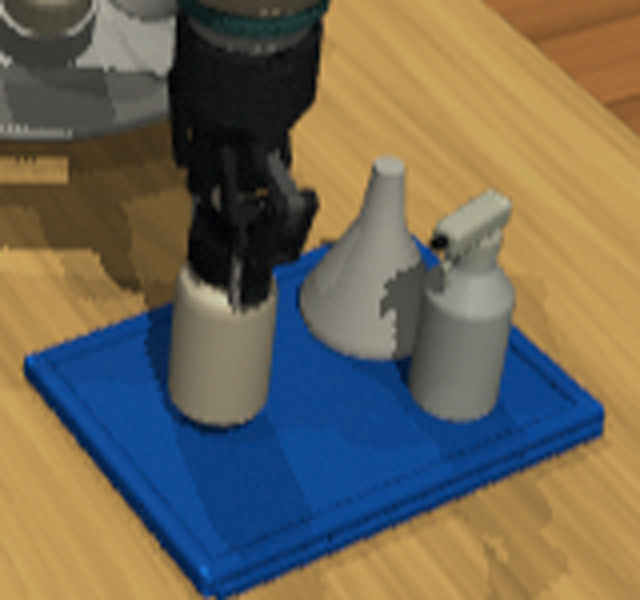

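drive_tool:
  moves: "0 0 -4 0 0 0 0.8; 0 0 -4 0 0 0 0.8; 0 0 0 0 0 0 0.8"

```text
clock: 15.15
eef_pos: [0.5712, -0.2081, 0.1086]
ee_rot: [-0.485, 0.516, -0.515, 0.483]
force: [-0.4, 0.6, -3.3]
finger_gap: 0.0432
```

drive_tool:
  moves: "0 0 -3 0 0 0 0.8; 0 0 0 0 0 0 0.8; 0 0 0 0 0 0 0.8"

```text
clock: 15.4
eef_pos: [0.5714, -0.2082, 0.1061]
ee_rot: [0.485, -0.515, 0.516, -0.483]
force: [1.0, 0.6, -1.4]
finger_gap: 0.0426
```

drive_tool:
  moves: "0 0 -2 0 0 0 0.8; 0 0 0 0 0 0 0.8; 0 0 0 0 0 0 0.8"

```text
clock: 15.65
eef_pos: [0.5714, -0.2081, 0.1042]
ee_rot: [0.485, -0.515, 0.516, -0.483]
force: [-1.1, -0.6, -2.5]
finger_gap: 0.0424
```

drive_tool:
  moves: "0 0 -2 0 0 0 0.8; 0 0 0 0 0 0 0.8; 0 0 0 0 0 0 0.8"

```text
clock: 15.9
eef_pos: [0.5714, -0.2081, 0.1021]
ee_rot: [0.485, -0.515, 0.516, -0.483]
force: [0.1, 0.2, -3.5]
finger_gap: 0.043
```

```bash
python3 - <<'E'
from h import *
o,M=tool(); print(o['eef_pos'],o['finger_gap'],o['force'],o['moment'])
f=snap('side','side16');cv2.imwrite('pics/c24.png',cv2.resize(f['img'][200:350,310:470,::-1],(640,600),interpolation=cv2.INTER_CUBIC))
for x in ([.571,-.208,.014],): print((proj(f,x)-[310,200])*4)
E
```

```text
[ 0.57137657 -0.20811554  0.10214245] 0.04301608152627889 [ 0.1357316   0.16046751 -3.46265589] [ 0.01057147  0.00594059 -0.04215392]
[212.56312491 418.42739701]
```

View pics/c24.png

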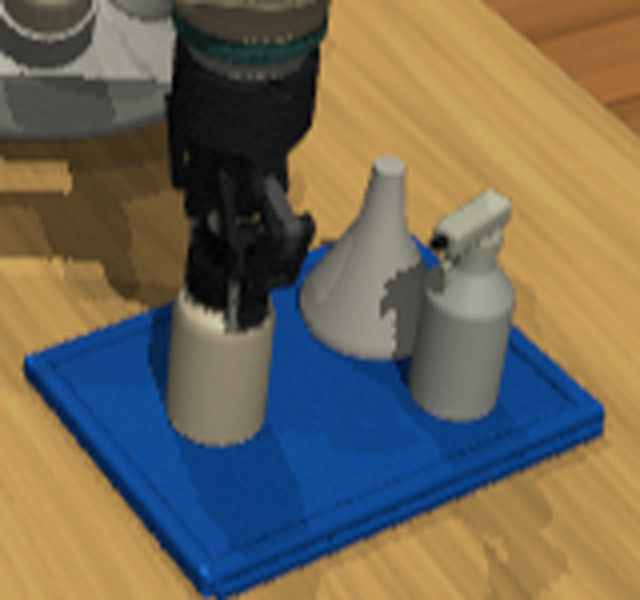

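drive_tool:
  moves: "0 0 -2 0 0 0 0.8; 0 0 0 0 0 0 0.8; 0 0 0 0 0 0 0.8"

```text
clock: 16.2
eef_pos: [0.5714, -0.2081, 0.1002]
ee_rot: [0.485, -0.515, 0.516, -0.483]
force: [0.6, 0.4, -2.7]
finger_gap: 0.0432
```

drive_tool:
  moves: "0 0 -2 0 0 0 0.8; 0 0 0 0 0 0 0.8; 0 0 0 0 0 0 0.8"

```text
clock: 16.45
eef_pos: [0.5721, -0.2082, 0.1]
ee_rot: [0.485, -0.515, 0.516, -0.483]
force: [-1.4, 2.0, 5.8]
finger_gap: 0.0428
```

drive_tool:
  moves: "0 0 0.5 0 0 0 0.8; 0 0 0 0 0 0 0.8; 0 0 0 0 0 0 0.8"
  newtons: 20

```text
clock: 16.7
eef_pos: [0.572, -0.2082, 0.1]
ee_rot: [0.485, -0.515, 0.516, -0.483]
force: [-2.0, 1.1, 6.7]
finger_gap: 0.0427
```

drive_tool:
  moves: "0 0 0 0 0 0 0.45; 0 0 0 0 0 0 0.35; 0 0 0 0 0 0 0.2; 0 0 0 0 0 0 0; 0 0 0 0 0 0 0"

```text
clock: 17.12
eef_pos: [0.5713, -0.2082, 0.0985]
ee_rot: [0.485, -0.515, 0.516, -0.483]
force: [0.0, -0.4, -0.3]
finger_gap: 0.0853
```

```bash
python3 - <<'E'
from h import *
o,M=tool(); print(o['eef_pos'],o['finger_gap'],o['force'],o['moment'])
f=snap('side','side17');cv2.imwrite('pics/c25.png',cv2.resize(f['img'][200:350,310:470,::-1],(640,600),interpolation=cv2.INTER_CUBIC))
E
```

```text
[ 0.57134683 -0.20820576  0.09851333] 0.08525912487612265 [ 0.00677529 -0.36883529 -0.26906019] [ 0.01137359 -0.02997684 -0.00382529]
```

View pics/c25.png

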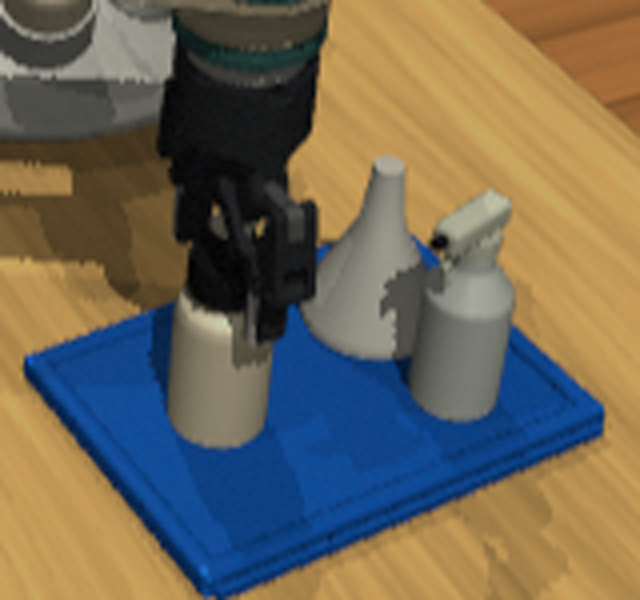

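Released and standing. Straight up, well clear.

drive_tool:
  moves: "0 0 8 0 0 0 0; 0 0 20 0 0 0 0; 0 0 30 0 0 0 0; 0 0 30 0 0 0 0; 0 0 30 0 0 0 0"

```text
clock: 17.58
eef_pos: [0.5712, -0.2081, 0.2188]
ee_rot: [0.485, -0.515, 0.516, -0.483]
force: [0.4, -0.1, 0.1]
finger_gap: 0.0856
```

drive_tool:
  moves: "-10 0 30 0 0 0 0; -35 5 10 0 0 0 0; -40 5 0 0 0 0 0; -40 5 0 0 0 0 0; 0 0 0 0 0 0 0"

```text
clock: 18.0
eef_pos: [0.441, -0.1918, 0.2567]
ee_rot: [-0.485, 0.516, -0.515, 0.482]
force: [-0.5, -0.5, -1.1]
finger_gap: 0.0852
```

```bash
python3 - <<'E'
from h import *
print(bot.observe()['force'],bot.observe()['eef_pos'])
f=snap('side','side18');cv2.imwrite('pics/c26.png',cv2.resize(f['img'][140:350,230:470,::-1],(686,600),interpolation=cv2.INTER_CUBIC))
f=snap('top','top18')
for q in('vent_bottle','funnel','spray_bottle'):
  for c in('top','side'): print(q,c,[(np.round(d['location'],3).tolist(),round(d['p'],2)) for d in bot.recognise(c,q)[:5]])
E
```

```text
[-0.49689025 -0.47000216 -1.08085039] [ 0.44099424 -0.19183861  0.25667237]
vent_bottle top [([0.259, 0.318, 0.052], 0.97), ([0.568, -0.192, 0.11], 0.86), ([0.322, -0.183, 0.054], 0.83), ([0.517, 0.565, 0.05], 0.62), ([0.735, 0.256, 0.153], 0.39)]
vent_bottle side [([0.562, -0.229, 0.096], 0.91), ([0.314, -0.201, 0.045], 0.79), ([0.514, 0.554, 0.041], 0.68), ([0.253, 0.302, 0.041], 0.62)]
funnel top [([0.692, -0.155, 0.054], 0.85)]
funnel side [([0.687, -0.181, 0.055], 0.79)]
spray_bottle top [([0.701, -0.24, 0.106], 0.66)]
spray_bottle side [([0.695, -0.26, 0.094], 0.73)]
```

View pics/c26.png

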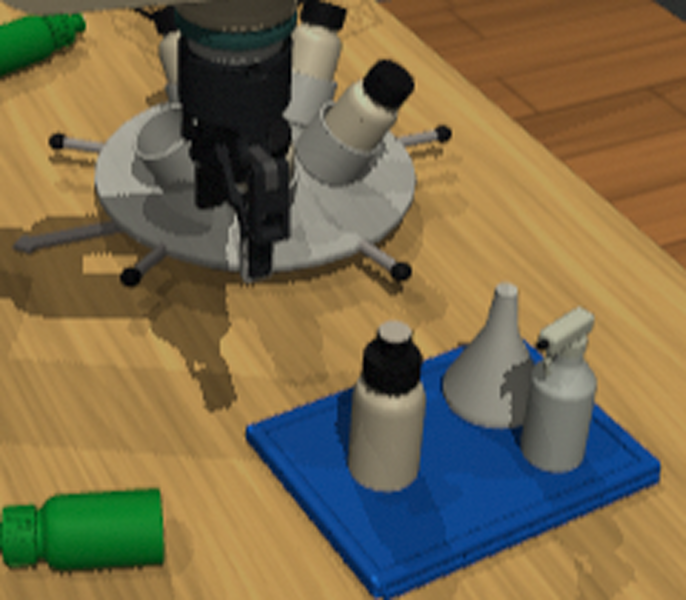

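View pics/top18.png

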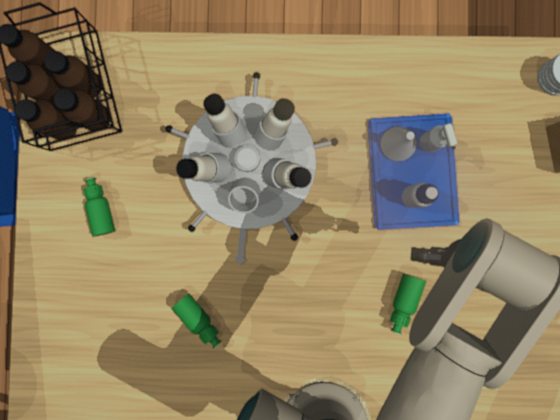

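The pictures show the vented bottle upright on the clear half of the lid, at (386,420) in the side crop. Four plain bottles are in their cups. The funnel and spray bottle have not moved, and the arm is clear.

```bash
python3 -c "
from bench import bot
print(bot.hand_in())"
```

```text
the job is handed in; nothing more can be done
None
```

I turned the carousel clockwise by one rim handle, held between the partly closed fingers, until the vented bottle leaned out over the pointer. I measured its direction at about 176.3°, against 175.8° (top camera) to 177.4° (side camera) for the pointer. I then gripped the cap along its 30° slant, drew the bottle out, turned it upright and lowered it onto the lid until the wrist force showed contact. After that I let go and moved the arm clear, and handed the job in at about 18 s; the hand-in reported no verdict.

- **Vented bottle:** the pictures show it standing upright and free on the clear half of the lid, at about (-0.06, 0.00) m from the lid's centre. Its lean was about 0.01 rad, measured while it was still held; after release I checked it only by eye.
- **Everything else:** the four plain bottles are in their cups in the top picture. The funnel and spray bottle were located within about 4 mm of where they started.
- **Disagreements:** the two cameras differed by about 4 mm on the carousel's centre, so I used a value in between. In the last look the recogniser also reported the green bottles, and one plain bottle at low confidence, as the vented one. I went by the pictures instead.

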